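Load the blue cassette into the bench reader

TASK

Load the white sample cassette that has the blue grip into the bench reader: slide it, nose first and lying flat, into the slot at the front of the reader until it comes up hard against the stop hidden inside, then let go and leave it there. Leave the cassette with the orange grip where it is.

Things in the scene. Friction and masses are not known exactly. Their poses are not given: they have to be found in the camera images.
- blue_grip (a point): Centre of the upright blue grip (36 long, 14 thick, top 63 mm above the bench) on the tail of a loose white cassette, 130 x 50 x 18 mm, 0.12 kg, lying flat. The point is 42 mm above its underside: grasp here from above across the 14 mm (along y). x points along the cassette to its nose, which ends 107 mm ahead of this point; y across, z up. The flat body runs 23 mm behind it.
- slot_mouth (a point): Middle of the slot mouth, 9 mm above the bench, in the front of the fixed white reader (140 deep, 104 wide, 58 mm high, display on top). x points straight into the slot, z up. Slot 64 mm wide, flared to about 76 at the mouth, roof 27 mm above the bench, no floor: the cassette slides on the bench. The stop is 55 to 75 mm beyond the mouth, differently each time; the grip stays outside.
- stop: Rubber-faced rigid stop inside the reader's slot, hidden under its roof, fixed. Origin: middle of its front face, 9 mm above the bench, where the cassette's nose must press. x points on into the slot, as slot_mouth's does.
- orange_grip (a point): Centre of the upright orange grip on a second loose white cassette, otherwise the same as the blue one, 42 mm above its underside, x towards its nose. To be left alone.
Mind the look-alikes: they are no part of the job. Leave any yellow look-alike of the part that bears blue_grip alone.

How it is judged (in metres and radians):
On the way:
1. the cassette is pressed against the hidden stop (over 0.5 N, however briefly) (contact force between stop and anything else above 0.5 N).
At the end, for the whole second after the job is handed in: The blue-gripped cassette lies flat in the reader's slot (within 6 degrees of level, its grip centre less than 50 mm above the bench), its nose within 10 mm of the stop, its grip within 25 mm of the slot's centre line and its length within 12 degrees of the slot's direction (x of blue_grip in the frame of stop between -0.117 and -0.095 m and y of blue_grip in the frame of stop between -0.025 and 0.025 m and angle between the x axis of blue_grip and the x axis of stop, either way round below 0.21 rad and angle between blue_grip's own z axis and vertical below 0.1 rad and height (world z) of blue_grip below 0.05 m); the robot touches nothing.
It fails at once if the orange-gripped cassette is moved by more than 30 mm (distance of orange_grip from where it was at the start of the episode above 0.03 m).
It also fails if it takes over 43 s, if anything falls off the work surface, if the arm or the gripper's body presses on something with over 40 N, if the wrist force passes 120 N, or if a joint passes its speed limit or range.

ROBOT

A 6-joint arm with a two-finger parallel gripper is mounted at the origin on a cart in front of the work surface, level with it; the furniture and walls round the work are solid. World frame = base frame: x ahead of the robot, y to its left, z up, the work surface at z = 0. Lengths are in m, angles in degrees, forces in N, time in s.
With the tool pointing down it reaches from about 0.25 to 0.725 m from the base axis. Payload 9.7 kg.
Tool frame: the origin (TCP) lies at the very end of the fingers, on their centre line; the grasp point (between the pads) lies 19 mm behind it; y points along the fingers, x is the direction in which the jaws open and shut, and the axes are right-handed (so a half turn about y gives the same grasp; the last joint's range is limited). The gripper opens to 85 mm and grips with 20 to 120 N. Pads are 22 mm wide; open, the fingers measure 114 mm over their backs; the gripper's body (76 mm by 85 mm) begins 54 mm behind the grasp point. The pads swing forward as they close: fully open they stand 13 mm farther back than shut.
Start: joints at [76.146, 4.979, 10.078, 95.1, 0, 90], TCP at [0.132, 0.534, 0.231] pointing down, gripper open.
Joint ranges: [-179.16, 179.16], [-48.56, 103.87], [-65.8, 70.77], [-126.05, 130.52], [-82.76, 87.17], [-180, 180]. Speed limits (degrees/s): [127.2, 127.2, 147.25, 180, 180, 180].

INTERFACE

Orientations are given as [roll, pitch, yaw] about the fixed x, y, z axes, in that order (R = Rz(yaw) Ry(pitch) Rx(roll)).
In Python, from workcell import bot gives the robot as it stands.
- The arm moves only by the shell command python3 -m jog 'ROWS' [FORCE]. ROWS is JSON, a list of rows, each a list of 7 numbers: the closure, from 0 (fully open) to 1 (shut), then the shift along the world's x, y, z in units of 25 mm (1.0 is 25 mm), then the turn, a rotation vector about the world's x, y, z in units of 5 degrees (1.0 is 5 degrees). A call has 1 to 5 rows; each row is the pose to reach, as a shift and turn from the pose commanded when the call began; what a row does not reach only later rows make up. A row lasts 1/10 s, in which the tool goes at most 50 mm and 8.59 degrees, less where a joint would pass 70% of its speed; a pose out of reach is approached as far as the arm can. A call with a gripper value outside its range is refused whole. The fingers move at their own pace and stop on an object; FORCE is the grip in N (left out, the last holds). Time passes only in rows, so rows that repeat a pose let the fingers close. It gives the time, the measured TCP pose, the force and the opening at its end, in the units of the state.
- bot.get_obs(): the state, without advancing time (a new reading comes with each control period).
- bot.camera(name): name is "scene" or "top" or "wrist"; returns (picture, depth): 384x512x3 uint8, red, green, blue; 384x512 float32, m along the optical axis (not along the pixel's ray), 0 where there is no reading.
- bot.camera_model(name): a dict with "fx", "fy", "cx", "cy" (pixels), "rvec" (rotation vector, rad) and "tvec" (3), from world to camera coordinates, as OpenCV has them; the wrist camera has in their place "tool_from_camera" (4x4, takes a point from camera to tool coordinates, whose origin is the TCP and whose axes are the tool frame's). Camera axes: x right, y down, z forward; pixel columns grow to the right and rows downward; lengths in m; the calibration is good to about 2 mm. A picture is of the moment at which its call begins: read the wrist's pose just before it. camera_model takes no time and is no camera call.
- bot.job_done(): hands the job in, once; it reports no verdict.
Trained networks look in the newest picture that a camera, given by its name, has taken for a name from the list of things; names that differ only in an ending like _2 or _b are one class to them, and where a whole thing is asked for, a point or a joint stands for the part that bears it (a point fixed in the world has none). Each returns a list of dicts, best first, with "conf" (0 to 1); they miss things now and then, are a little off and sometimes report something else, mostly with a low value. They report only what shows in the picture. A call takes as long as a camera call. They do not tell look-alikes from the thing itself.
- bot.regions_of(camera, label): "pixels" (384x512 bool, what is visible of it) and "point" ([row, column] in pixels, amid what is visible of it).
The state is a dict: "time": time; "q": joint angles; "qd": joint speeds; "joint_efforts": joint torques, N m; "ee_pos": TCP position; "tcp_rot": TCP orientation; "wrist_force": force on the tool from outside, world axes, zero at the start; "torque": the same for the moment, N m; "opening": finger opening in m.
Only numpy, scipy, OpenCV 4.12 (cv2) and the standard library are available. Lean on these libraries where they do the work, as an engineer would, in place of code of your own. Each camera call takes 0.05 s, during which the arm holds its last target. There are 200 camera calls.

## Working session

There is one attempt and no reset: what is moved stays moved. The work goes in short steps, Python scripts to look and compute and a shell command to move; the robot and the scene stay as the last step left them, time stands still between calls to the robot, and variables do not carry over. Pictures are saved under pics/ and viewed, about 8 in all and at most 12, crops included, and the job is handed in when it is done.

```bash
mkdir -p pics; cat > h.py <<'E'
import numpy as np, cv2
from workcell import bot
from scipy.spatial.transform import Rotation as R
def cam_T(name):
    m=bot.camera_model(name); K=(m["fx"],m["fy"],m["cx"],m["cy"])
    if name=="wrist":
        o=bot.get_obs(); T=np.eye(4); T[:3,:3]=R.from_euler('xyz',o["tcp_rot"],degrees=True).as_matrix(); T[:3,3]=o["ee_pos"]
        return K,T@np.array(m["tool_from_camera"])
    T=np.eye(4); T[:3,:3]=cv2.Rodrigues(np.array(m["rvec"],float))[0]; T[:3,3]=np.ravel(m["tvec"])
    return K,np.linalg.inv(T)
def cloud(K,T,d):
    v,u=np.mgrid[:d.shape[0],:d.shape[1]]
    p=np.stack([(u-K[2])/K[0]*d,(v-K[3])/K[1]*d,d],-1)
    w=p@T[:3,:3].T+T[:3,3]; w[d==0]=np.nan
    return w
def shot(name,fn):
    K,T=cam_T(name); im,d=bot.camera(name); cv2.imwrite('pics/'+fn,im[:,:,::-1].copy())
    return im,d,cloud(K,T,d)
E
python3 - <<'E'
from h import *
print(bot.get_obs())
for c in ("scene","top"):
    im,d,w=shot(c,c+"0.png")
    np.save(c+"0.npy",w)
    for l in ("blue_grip","orange_grip","slot_mouth"):
        for r in bot.regions_of(c,l):
            p=w[r["pixels"]]; print(c,l,round(r["conf"],2),r["point"],r["pixels"].sum(),np.nanmedian(p,0).round(3),np.nanmax(p[:,2]).round(3))
a=cv2.imread('pics/scene0.png');b=cv2.imread('pics/top0.png')
cv2.imwrite('pics/both.png',cv2.resize(np.vstack([a,b]),None,fx=.78,fy=.78))
E
```

```text
{'time': 0.0, 'q': array([7.61448192e+01, 5.00992217e+00, 1.00327163e+01, 9.50995490e+01,
       1.15414567e-03, 9.00008588e+01]), 'qd': array([-0.06736372, -0.08615032, -0.08161426,  0.13801684,  0.03928126,
        0.02218963]), 'joint_efforts': array([-1.35559996e-03, -5.20393324e+01,  4.64799464e+01,  1.67475455e-02,
       -2.01575904e-04,  4.49191361e-06]), 'ee_pos': array([0.13164438, 0.5337643 , 0.23057881]), 'tcp_rot': array([-8.99988470e+01,  7.67548307e-02,  7.61439604e+01]), 'wrist_force': array([ 0.17835625,  0.17706225, -0.41762364]), 'torque': array([0.01984301, 0.01950566, 0.00697209]), 'opening': 0.08537113648186855}
scene blue_grip 0.87 [164.3, 231.7] 746 [0.665 0.104 0.02 ] 0.066
scene blue_grip 0.81 [249.0, 326.4] 1316 [0.341 0.272 0.02 ] 0.067
scene blue_grip 0.71 [220.7, 257.4] 1311 [0.506 0.254 0.02 ] 0.066
scene orange_grip 0.65 [271.0, 222.3] 1660 [0.499 0.398 0.02 ] 0.068
scene slot_mouth 0.73 [271.6, 223.8] 1613 [0.5   0.398 0.02 ] 0.068
scene slot_mouth 0.56 [125.9, 259.5] 2005 [ 0.657 -0.034  0.057] 0.066
top blue_grip 0.77 [278.2, 243.9] 1150 [0.35  0.247 0.019] 0.068
top blue_grip 0.69 [144.7, 301.9] 1041 [0.669 0.099 0.019] 0.067
top orange_grip 0.7 [210.0, 183.6] 1034 [0.51  0.388 0.019] 0.068
top slot_mouth 0.76 [142.3, 367.4] 2820 [ 0.665 -0.063  0.059] 0.064
```

View pics/both.png

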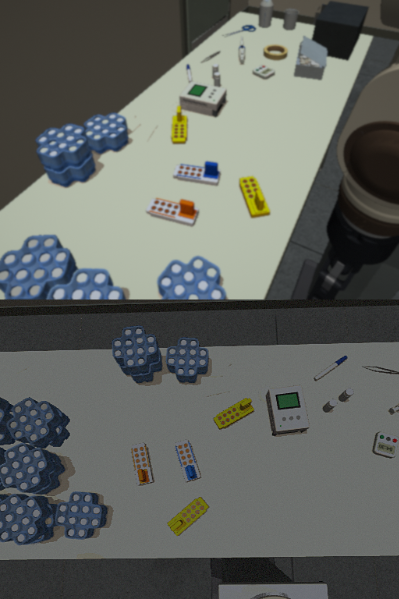

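The scene picture shows the blue cassette between the orange one and two yellow look-alikes, with the reader farther on. I need a closer crop to find the slot side.

```bash
python3 - <<'E'
from h import *
a=cv2.imread('pics/scene0.png')[90:290,170:370];b=cv2.imread('pics/top0.png')[100:300,150:410]
cv2.imwrite('pics/z.png',np.hstack([cv2.resize(a,(430,430),interpolation=2),cv2.resize(b,(370,430),interpolation=2)])[:, :800])
im=cv2.imread('pics/top0.png')[:,:,::-1].astype(int);
for c in ("scene","top"):
    im=cv2.imread(f'pics/{c}0.png').astype(int);w=np.load(c+"0.npy")
    hsv=cv2.cvtColor(im.astype(np.uint8),cv2.COLOR_BGR2HSV)
    m=(w[...,2]>.045)&(w[...,2]<.072)&(hsv[...,0]>100)&(hsv[...,0]<130)&(hsv[...,1]>120)&(w[...,0]>.25)&(w[...,0]<.75)&(w[...,1]>.1)&(w[...,1]<.45)
    p=w[m]; print(c,"blue",m.sum(),np.argwhere(m).mean(0),np.median(p,0),p.min(0),p.max(0))
    t=p[p[:,2]>.058]; print(len(t), cv2.minAreaRect((t[:,:2]*1000).astype(np.float32)))
    # body
    n=(w[...,2]>.012)&(w[...,2]<.024)&(abs(w[...,0]-.46)<.13)&(abs(w[...,1]-.26)<.06)&(hsv[...,1]<120)
    n=cv2.connectedComponentsWithStats(n.astype(np.uint8))
    k=1+n[2][1:,4].argmax(); q=w[n[1]==k]; print("body",len(q),cv2.minAreaRect((q[:,:2]*1000).astype(np.float32)))
    n=(w[...,2]>.05)&(w[...,2]<.065)&(abs(w[...,0]-.66)<.12)&(abs(w[...,1]+.05)<.11)
    n=cv2.connectedComponentsWithStats(n.astype(np.uint8))
    k=1+n[2][1:,4].argmax(); q=w[n[1]==k]; r=cv2.minAreaRect((q[:,:2]*1000).astype(np.float32)); print("reader",len(q),r,cv2.boxPoints(r).round())
E
```

```text
scene blue 140 [212.39285714 270.40714286] [0.47738442 0.24270887 0.05997717] [0.46197407 0.23129831 0.04624802] [0.49447113 0.24943292 0.06636988]
83 ((478.3657531738281, 240.5973358154297), (32.88055419921875, 12.692667961120605), 15.847758293151855)
body 795 ((519.1516723632812, 250.6337890625), (130.2716064453125, 52.32951736450195), 16.40796661376953)
reader 1205 ((668.296630859375, -67.51612854003906), (141.05738830566406, 110.83000946044922), 6.098959922790527) [[ 592.  -20.]
 [ 604. -130.]
 [ 744. -115.]
 [ 733.   -5.]]
top blue 98 [219.6122449  243.55102041] [0.48085611 0.23701069 0.06277262] [0.4643602  0.22687085 0.05159474] [0.49911555 0.24754303 0.06729691]
91 ((481.9903259277344, 236.9084014892578), (34.855567932128906, 14.552461624145508), 16.297452926635742)
body 659 ((522.1185302734375, 248.9881591796875), (130.10800170898438, 49.99614715576172), 16.204988479614258)
reader 2463 ((672.2265625, -68.32035827636719), (140.97048950195312, 104.52125549316406), 6.028645038604736) [[ 597.  -24.]
 [ 608. -128.]
 [ 748. -113.]
 [ 737.   -9.]]
```

View pics/z.png

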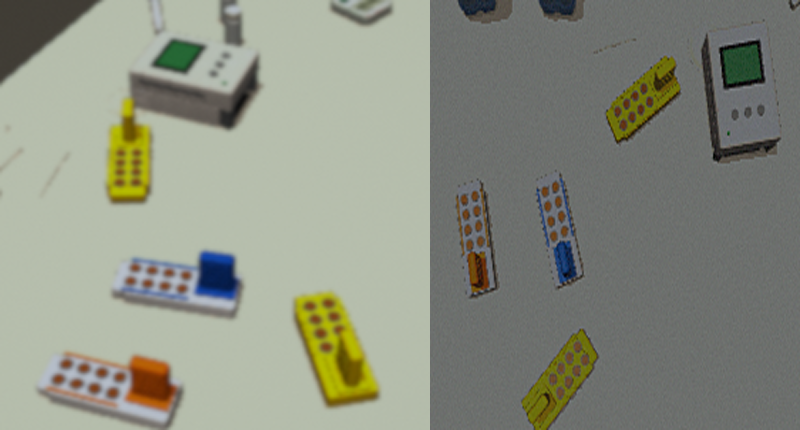

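The crop shows the reader's slot side: the dark opening is in the near face. The blue cassette is white, with its nose towards +x. The two views agree to about 4 mm: grip at about (0.481, 0.238) with yaw 16°, slot mouth at about (0.602, -0.076) with yaw 6°. I'm moving above the grip now.

```bash
python3 -m jog '[[0,1.8,-1.5,-0.5,0,0,1.5],[0,3.5,-3,-1,0,0,3],[0,5.2,-4.4,-1.5,0,0,4.5],[0,7,-5.9,-2,0,0,6],[0,8.5,-7.2,-2.4,0,0,6]]' && python3 -c "
from workcell import bot
o=bot.get_obs();print(o['ee_pos'],o['tcp_rot'],o['q'])"
```

```text
time: 0.9
ee_pos: [0.3169, 0.377, 0.1788]
tcp_rot: [-90.0, -0.0, 106.4]
wrist_force: [0.5, 1.0, -0.3]
opening: 0.0855
[0.31689032 0.37698176 0.17879826] [-9.00308228e+01 -2.33685724e-02  1.06429890e+02] [ 4.99482150e+01 -3.69364889e+00 -4.49167273e+00  8.91633747e+01
  2.46215051e-03  3.35183316e+01]
```

```bash
python3 -m jog '[[0,1.6,-1.4,-0.3,0,0,0],[0,3.2,-2.8,-0.6,0,0,0],[0,4.7,-4.1,-1,0,0,0],[0,5.5,-4.7,-1.2,0,0,0],[0,5.5,-4.7,-1.2,0,0,0]]' && python3 - <<'E'
from h import *
im,d,w=shot("wrist","w1.png")
hsv=cv2.cvtColor(im,cv2.COLOR_RGB2HSV); print(bot.get_obs()["ee_pos"])
m=(w[...,2]>.055)&(w[...,2]<.075)&(hsv[...,0]>100)&(hsv[...,0]<130)&(hsv[...,1]>120)
t=w[m]; print(len(t), cv2.minAreaRect((t[:,:2]*1000).astype(np.float32)) if len(t) else 0, np.median(t,0) if len(t) else 0)
for r in bot.regions_of("wrist","blue_grip"): print(r["conf"],r["point"],np.nanmedian(w[r["pixels"]],0))
E
```

```text
time: 1.4
ee_pos: [0.4554, 0.258, 0.1478]
tcp_rot: [-89.9, 0.1, 105.9]
wrist_force: [-0.0, -0.1, 0.1]
opening: 0.0853
[0.45424785 0.2592607  0.1483433 ]
595 ((479.0422668457031, 237.47186279296875), (34.248252868652344, 14.914435386657715), 18.215927124023438) [0.4775825  0.23781622 0.06369325]
0.93 [73.5, 281.8] [0.34571123 0.25027233 0.01984908]
0.85 [231.4, 230.5] [0.51065137 0.24797876 0.01984698]
```

View pics/w1.png

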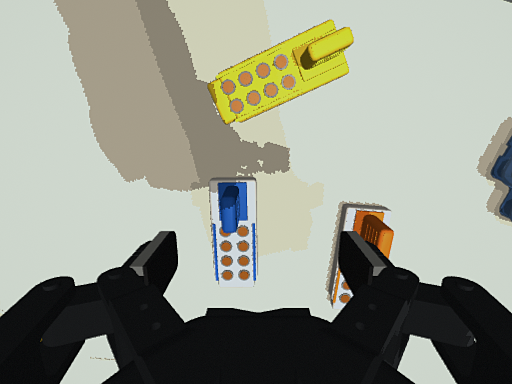

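Wrist view: the blue grip is at pixel (230, 205), with yellow behind it and orange to the right, both clear of the open fingers. All three views put the grip at (0.479, 0.238) with its top at 63–64 mm. I'll descend and grasp.

```bash
python3 -m jog '[[0,1,-0.86,-0.6,0,0,0.1],[0,1,-0.86,-1.6,0,0,0.1],[0,1,-0.86,-3,0,0,0.1],[0,1,-0.86,-4.2,0,0,0.1],[0,1,-0.86,-5,0,0,0.1]]' 40 && python3 -m jog '[[0.5,0,0,0,0,0,0],[1,0,0,0,0,0,0],[1,0,0,0,0,0,0],[1,0,0,0,0,0,0],[1,0,0,0,0,0,0]]' 40 && python3 -m jog '[[1,0,0,0,0,0,0],[1,0,0,0,0,0,0],[1,0,0,0,0,0,0]]'
```

```text
time: 2.0
ee_pos: [0.4768, 0.24, 0.0223]
tcp_rot: [-89.9, 0.0, 106.7]
wrist_force: [0.7, -0.3, -0.2]
opening: 0.0853
time: 2.5
ee_pos: [0.4789, 0.2396, 0.0253]
tcp_rot: [-90.1, -0.0, 106.6]
wrist_force: [-0.0, -1.1, 5.6]
opening: 0.014
time: 2.8
ee_pos: [0.479, 0.2396, 0.0253]
tcp_rot: [-90.1, -0.0, 106.6]
wrist_force: [-1.5, 0.7, 6.8]
opening: 0.0135
```

Gripped, with the opening at 13.5 mm. I'll lift and carry it to a spot in front of the slot.

```bash
python3 -m jog '[[1,0,0,1.2,0,0,0],[1,0,-0.6,2,0,0,0],[1,-0.1,-2,2,0,0,-0.5],[1,-0.2,-3.6,2,0,0,-1],[1,-0.3,-5.4,2,0,0,-1.5]]' && python3 -m jog '[[1,0,-1.8,0,0,0,-0.6],[1,-0.1,-3.6,0,0,0,-0.6],[1,-0.2,-5.4,0,0,0,-0.6],[1,-0.2,-7,0,0,0,-0.6],[1,-0.2,-7.8,0,0,0,-0.6]]' && python3 -m jog '[[1,0,0,0,0,0,0],[1,0,0,0,0,0,0]]' && python3 - <<'E'
from h import *
im,d,w=shot("wrist","w2.png"); np.save("w2.npy",w)
hsv=cv2.cvtColor(im,cv2.COLOR_RGB2HSV); print(bot.get_obs()["ee_pos"],bot.get_obs()["tcp_rot"],bot.get_obs()["q"])
m=(w[...,2]>.05)&(w[...,2]<.066)&(w[...,0]>.57)&(w[...,1]<.02)
t=w[m]; print(len(t))
if len(t): r=cv2.minAreaRect((t[:,:2]*1000).astype(np.float32)); print(r,cv2.boxPoints(r))
for c in ("scene","top"): shot(c,c+"2.png")
a=cv2.imread('pics/scene2.png')[80:280,170:420]; b=cv2.imread('pics/w2.png')
cv2.imwrite('pics/z2.png',np.hstack([cv2.resize(a,(420,336),interpolation=2),cv2.resize(b,(380,336))]))
E
```

```text
time: 3.3
ee_pos: [0.4706, 0.1034, 0.0743]
tcp_rot: [-90.0, -0.0, 99.1]
wrist_force: [0.7, -0.2, -1.2]
opening: 0.0135
time: 3.8
ee_pos: [0.4654, -0.0935, 0.0742]
tcp_rot: [-90.0, 0.0, 96.0]
wrist_force: [-0.4, -0.3, -1.4]
opening: 0.0137
time: 4.0
ee_pos: [0.4657, -0.0909, 0.074]
tcp_rot: [-90.0, -0.0, 96.1]
wrist_force: [0.4, 0.2, -1.2]
opening: 0.0137
[ 0.46572222 -0.09034436  0.07399498] [-8.99868907e+01 -2.11464445e-02  9.61353623e+01] [-1.09881420e+01 -5.47600136e+00 -1.77358091e+01  7.77589466e+01
  1.63492796e-02 -1.71235094e+01]
0
```

View pics/z2.png

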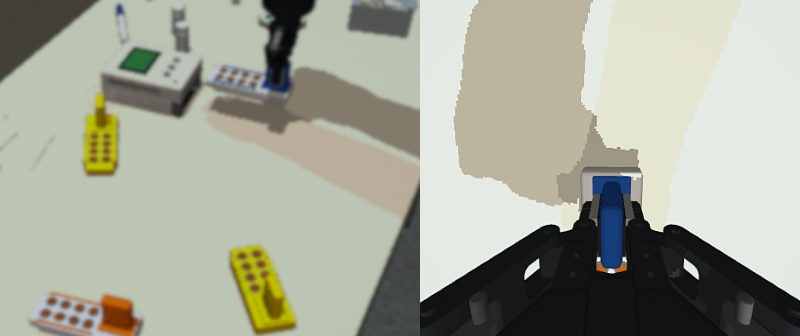

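The cassette hangs level in front of the slot, nose towards the reader. I'll lower it almost to the bench and measure its offset from the reader in both fixed views.

```bash
python3 -m jog '[[1,0,0,-0.8,0,0,0],[1,0,0,-1.5,0,0,0],[1,0,0,-1.88,0,0,0],[1,0,0,-1.88,0,0,0]]' && python3 - <<'E'
from h import *
for c in ("scene","top"):
    im,d,w=shot(c,c+"3.png"); hsv=cv2.cvtColor(im,cv2.COLOR_RGB2HSV)
    def comp(n):
        n=cv2.connectedComponentsWithStats(n.astype(np.uint8)); k=1+n[2][1:,4].argmax(); return w[n[1]==k]
    def rect(q):
        r=cv2.minAreaRect((q[:,:2]*1000).astype(np.float32)); (cx,cy),(a,b),t=r
        if a<b: a,b,t=b,a,t-90
        return np.array([cx,cy]),(round(a),round(b)),t
    near=(abs(w[...,0]-.66)<.12)&(abs(w[...,1]+.05)<.11)
    rc,rs,rt=rect(comp((w[...,2]>.05)&(w[...,2]<.065)&near))
    bc,bs,bt=rect(comp((w[...,2]>.012)&(w[...,2]<.026)&(w[...,0]<.595)&(w[...,0]>.4)&(abs(w[...,1]+.09)<.06)))
    m=(w[...,2]>.03)&(w[...,2]<.07)&(hsv[...,0]>100)&(hsv[...,0]<130)&(hsv[...,1]>120)&(w[...,0]<.6)&(abs(w[...,1]+.09)<.06)
    u=np.array([np.cos(np.radians(rt)),np.sin(np.radians(rt))]);n=np.array([-u[1],u[0]])
    e=bc-rc; print(c,"reader",rc,rs,rt,"body",bc,bs,bt,"grip",np.median(w[m],0) if m.any() else 0, "along",e@u,"lat",e@n,"dyaw",bt-rt)
a=cv2.imread('pics/top3.png')[110:230,300:420]; b=cv2.imread('pics/scene3.png')[90:190,220:370]
cv2.imwrite('pics/z3.png',np.hstack([cv2.resize(a,(380,380),interpolation=2),cv2.resize(b,(420,380),interpolation=2)]))
E
```

```text
time: 4.55
ee_pos: [0.4655, -0.0899, 0.0263]
tcp_rot: [-89.9, -0.0, 96.2]
wrist_force: [0.0, -0.9, -0.7]
opening: 0.0134
scene reader [667.87426758 -66.02854919] (141, 107) 6.065825462341309 body [505.5874939  -84.59593201] (129, 57) 5.971543788909912 grip [ 0.45105278 -0.08234081  0.04078203] along -163.34018764948235 lat -1.3144257810372932 dyaw -0.09428167343139648
top reader [672.02026367 -68.325737  ] (141, 105) 6.751925945281982 body [529.92102051 -83.48687744] (90, 52) 4.448951244354248 grip [ 0.45057282 -0.08694339  0.04927807] along -142.8962217264407 lat 1.6507282047959189 dyaw -2.3029747009277344
```

View pics/z3.png

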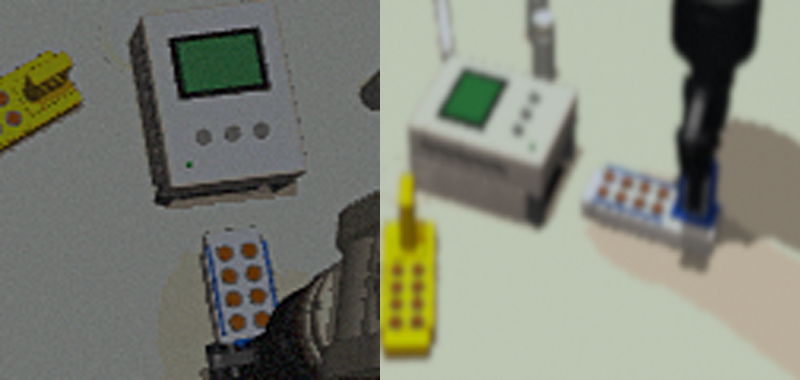

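In these crops the cassette lines up with the slot: lateral error within 2 mm, yaw within 2°, nose about 28 mm from the mouth. That puts the stop about 83–103 mm ahead. I'll go in.

```bash
python3 -m jog '[[1,0.6,0.06,0,0,0,0],[1,1.2,0.13,0,0,0,0],[1,1.8,0.19,0,0,0,0],[1,2.4,0.26,0,0,0,0],[1,3,0.32,0,0,0,0]]' && python3 -m jog '[[1,0.1,0.01,0,0,0,0],[1,0.2,0.02,0,0,0,0],[1,0.3,0.03,0,0,0,0]]' && python3 -m jog '[[1,0.1,0.01,0,0,0,0],[1,0.2,0.02,0,0,0,0],[1,0.2,0.02,0,0,0,0]]'
```

```text
time: 5.15
ee_pos: [0.5418, -0.0825, 0.0277]
tcp_rot: [-90.0, 0.0, 96.2]
wrist_force: [-0.2, -0.2, -0.5]
opening: 0.0138
time: 5.45
ee_pos: [0.548, -0.0819, 0.0272]
tcp_rot: [-90.0, -0.0, 96.1]
wrist_force: [0.4, -0.2, -0.5]
opening: 0.0136
time: 5.75
ee_pos: [0.55, -0.0818, 0.0264]
tcp_rot: [-89.6, -0.0, 96.1]
wrist_force: [-14.8, -1.6, 4.9]
opening: 0.0137
```

Contact at 84.5 mm of travel, about 56 mm past the mouth, with 15 N building up. That matches the stop. I'll press a little more to confirm it is hard.

```bash
python3 -m jog '[[1,0.06,0.006,0,0,0,0],[1,0.06,0.006,0,0,0,0]]' && python3 -m jog '[[1,-0.04,0,-0.03,0,0,0],[1,-0.04,0,-0.05,0,0,0]]'
```

```text
time: 5.95
ee_pos: [0.5501, -0.0818, 0.0261]
tcp_rot: [-89.5, -0.0, 96.1]
wrist_force: [-21.6, -3.4, 5.8]
opening: 0.0134
time: 6.15
ee_pos: [0.55, -0.0819, 0.0254]
tcp_rot: [-89.6, 0.0, 96.1]
wrist_force: [-18.5, -1.8, 11.0]
opening: 0.0135
```

It's a hard stop. I'll release and retreat straight up.

```bash
python3 -m jog '[[0.3,-0.03,0,0,0,0,0],[0.3,-0.03,0,0,0,0,0],[0.3,-0.03,0,0,0,0,0],[0.3,-0.03,0,0.3,0,0,0],[0.3,-0.03,0,1,0,0,0]]' && python3 -m jog '[[0.3,0,0,1.5,0,0,0],[0.3,-0.5,0,3,0,0,0],[0.3,-2,1,4,0,0,0],[0.3,-3.5,2,4,0,0,0],[0.3,-5,3.5,4,0,0,0]]' && python3 -m jog '[[0.3,-1,1.8,0,0,0,0],[0.3,-1,3.5,0,0,0,0],[0.3,-1,5,0,0,0,0],[0.3,-1,6,0,0,0,0],[0.3,-1,6,0,0,0,0]]' && python3 - <<'E'
from h import *
for c in ("scene","top"):
    im,d,w=shot(c,c+"4.png"); hsv=cv2.cvtColor(im,cv2.COLOR_RGB2HSV)
    m=(w[...,2]>.055)&(w[...,2]<.075)&(hsv[...,0]>100)&(hsv[...,0]<130)&(hsv[...,1]>120)&(abs(w[...,0]-.55)<.06)&(abs(w[...,1]+.08)<.06)
    t=w[m]; print(c,m.sum(), cv2.minAreaRect((t[:,:2]*1000).astype(np.float32)) if len(t) else 0, np.median(t,0))
print(bot.get_obs()["wrist_force"])
a=cv2.imread('pics/top4.png')[100:300,150:420]; b=cv2.imread('pics/scene4.png')[90:290,170:370]
cv2.imwrite('pics/z4.png',np.hstack([cv2.resize(a,(400,300),interpolation=2),cv2.resize(b,(400,300),interpolation=2)]))
E
```

```text
time: 6.65
ee_pos: [0.5524, -0.0811, 0.0502]
tcp_rot: [-89.9, -0.0, 96.2]
wrist_force: [-0.2, -0.0, 0.5]
opening: 0.0597
time: 7.15
ee_pos: [0.4294, 0.0042, 0.1523]
tcp_rot: [-90.1, 0.0, 96.0]
wrist_force: [0.1, 1.0, 0.7]
opening: 0.0599
time: 7.65
ee_pos: [0.4051, 0.1565, 0.1514]
tcp_rot: [-90.1, -0.0, 96.4]
wrist_force: [-1.4, -0.9, 0.1]
opening: 0.0596
scene 57 ((548.4100341796875, -78.3211898803711), (30.95969009399414, 11.722219467163086), 10.97685718536377) [ 0.54845355 -0.07670811  0.06175896]
top 91 ((551.5574340820312, -80.36969757080078), (35.40471267700195, 12.123273849487305), 5.610049247741699) [ 0.55171714 -0.07941581  0.06321647]
[ 0.21358033 -0.71623173 -0.9106468 ]
```

View pics/z4.png

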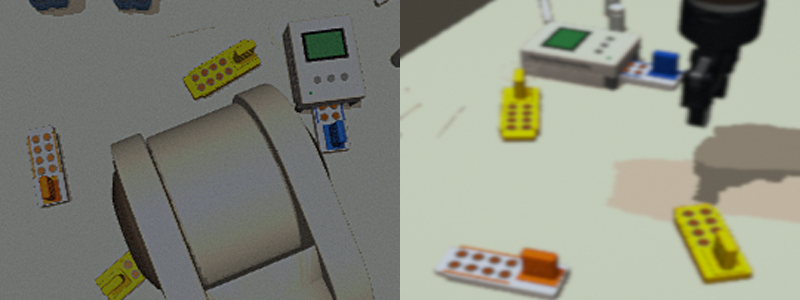

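The cassette sits flat in the slot, with its grip at (0.55, -0.08), top at 62–63 mm and its yaw in line with the reader. The orange one hasn't moved and the arm is clear, so I'm handing in.

```bash
python3 -c "
from workcell import bot
print(bot.job_done())"
```

```text
the job is handed in; nothing more can be done
None
```

The blue-gripped cassette is in the reader, pushed against the hidden stop and released. I handed the job in at about 8 s of the 43 s allowed.

- **Insertion:** I gripped the cassette by the blue grip, carried it over and slid it in nose first. It met the stop about 56 mm past the mouth. The wrist force there rose to about 22 N with almost no further movement, so the stop was hard.
- **Last checks:** The grip is at about (0.55, -0.08), with its top at 62–63 mm, so the cassette lies flat. The overhead view puts it within a few mm of the slot's centre line and about 0.5° off its direction. The orange and yellow cassettes look unmoved in the pictures, though I did not measure them again. The arm was well clear, with no contact force.
- **Disagreements:** The two fixed cameras differ by about 3 mm in position. The scene view gave 11° for the grip's direction against 5.6° from overhead. I trusted the overhead figure, because the scene view was coarse and partly blocked. Even 11° would be about 5° off the slot, within the 12° limit.

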